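# Creamer back on its mark on the lazy Susan

### The job

Put the small white ceramic creamer back on the top tier of the lazy Susan, upright and centred in the dark ring inlaid there. The turntable runs freely: do not let it swing round by more than a touch, set the creamer down gently rather than dropping it, and leave the mug, the jar and the spoon cup standing where they are.

Things in the scene. Friction and masses are not known exactly. Their poses are not given: they have to be found in the camera images.
- creamer: Small white ceramic cream jug, 72 mm tall, about 170 g, standing on the dresser. Round hollow body, straight-sided and 54 mm in diameter from 12 to 60 mm above its foot, 58 mm across the rim, foot 48 mm across, wall 4 mm. A loop handle sticks out on its +x side to 51 mm from the axis (from 16 to 61 mm up), a short spout lip on its -x side near the rim to 40 mm from the axis, so the body is clear to grip across its y axis. Origin at the centre of its underside, z up.
- susan: Two-tier pale birch lazy Susan. Origin on its vertical turning axis, at the dresser top. Lower tier 340 mm in diameter, top 32 mm above the dresser; upper tier 250 mm in diameter, top 110 mm above the dresser; both turn together on the foot. Its +x axis points from the turning axis towards the ring mark as it stands at the start. Three small canisters stand fixed on the lower tier under and beside the upper one, all below the upper tier's top.
- mark (a point): Centre of the mark: a thin dark wooden ring, 72 mm in diameter, inlaid flush in the top of the upper tier, with a short tick outside it at the rim. The point lies on the upper tier's top surface, 80 mm from the turning axis, and turns with the tiers.
- turntop (a joint): Turning angle of the two tiers together about the vertical axis, rad, counter-clockwise from above positive, 0 at the start. Very free bearing: about 0.006 N m of friction, so a sideways push of 0.1 N at the mark turns it; forces straight down or in line with the axis do not.
- spooncup: Steel cup, 60 mm in diameter and 78 mm tall, with teaspoons standing in it to 120 mm, about 220 g. It stands on the upper tier across the turning axis from the ring mark, 72 mm from the axis. Origin at the centre of its underside. A bystander.
- mug: Orange melamine mug, 80 mm in diameter and 90 mm tall with a handle on its +y side, standing on the dresser. Origin at the centre of its underside. A bystander.
- jar: Glass jar with a steel twist cap, 72 mm in diameter and 115 mm tall, standing on the dresser. Origin at the centre of its underside. A bystander.

How it is judged:
By the outcome, as a careful person would: the job done as asked, in the order asked, and still so for the second after the job is handed in, with the robot touching nothing.
It also fails if it takes over 40 s, if anything falls off the work surface, if the arm or the gripper's body presses on something with over 40 N, if the wrist force passes 120 N, or if a joint passes its speed limit or range.

### The arm

A 6-joint arm with a two-finger parallel gripper is mounted at the origin on the work surface. World frame = base frame: x ahead of the robot, y to its left, z up, the work surface at z = 0. Lengths are in m, angles in degrees, forces in N, time in s.
With the tool pointing down it reaches from about 0.4 to 0.825 m from the base axis. Payload 7 kg.
Tool frame: the origin (TCP) lies midway between the tips of the shut fingers; the grasp point (between the pads) lies 19 mm behind it; z points along the fingers, y is the line along which they close (so a half turn about z gives the same grasp; the last joint's range is limited). The gripper opens to 88 mm and grips with 3 to 60 N. Pads are 19 mm wide; open, the fingers measure 130 mm over their backs; the gripper's body (78 mm by 193 mm) begins 47 mm behind the grasp point.
Start: joints at [-60.098, 20.546, 0.682, 0, -70.136, -16.507], TCP at [0.156, -0.657, 0.227] pointing down, gripper open.
Joint ranges: [-176.03, 176.03], [-82.01, 121.73], [-58.28, 71.71], [-173.87, 95.51], [-174.79, -0.11], [-173.66, 173.66]. Speed limits (degrees/s): [136.94, 136.94, 172.46, 180, 180, 180].

### API

Orientations are given as [roll, pitch, yaw] about the fixed x, y, z axes, in that order (R = Rz(yaw) Ry(pitch) Rx(roll)).
In Python, from plant import r, eyes, workorder gives the robot as it stands.
- The arm moves only by the tool step_arm, never from a script. Its argument "plan" is a list of rows, each a list of 5 numbers: the shift along the tool's x, y, z each as a share of 25 cm, from -1 to 1, then the turn about the tool's z as a share of 60 degrees, from -1 to 1, then the finger opening in mm, from 0 to 87.6. In form: [[x, y, z, turn, jaw], ...]. A call has 1 to 12 rows; each row is the pose to reach, as a shift and turn from the pose commanded when the call began, along the tool's axes at that moment; what a row does not reach only later rows make up. A row lasts 1/12 s, in which the tool goes at most 41.7 mm and 7.16 degrees, less where a joint would pass 70% of its speed; a pose out of reach is approached as far as the arm can. A call with a number of a shift or a turn outside -1 to 1 is refused whole. A call with a gripper value outside its range is refused whole. The fingers move at their own pace and stop on an object; "newtons" is the grip in N (left out, the last holds). Time passes only in rows, so rows that repeat a pose let the fingers close. It gives the time, the measured TCP pose, the force, the opening and the grip force at its end, in the units of the state.
- r.get_state(): the state, without advancing time (a new reading comes with each control period).
- eyes.capture(name): name is "scene" or "top" or "wrist"; returns the picture (480x640x3 uint8, red, green, blue); there is no depth.
- eyes.camera_model(name): a dict with "fov_y" (degrees; the focal length in pixels is half the picture's height over the tangent of half this angle, whatever the lens; pixels are square), "cx", "cy" (the principal point, pixels), "world_to_cam" (4x4, takes a point from world to camera coordinates); the wrist camera has in their place "hand_eye" (4x4, takes a point from camera to tool coordinates, whose origin is the TCP and whose axes are the flange's). Camera axes: x right, y up, looking along -z (the intrinsics and any distortion apply to the point x, -y, -z); pixel columns grow to the right and rows downward; lengths in m; the calibration is good to about 2 mm. A picture is of the moment at which its call begins: read the wrist's pose just before it. camera_model takes no time and is no camera call.
- workorder.close_job(): hands the job in; it is judged then, once.
The state is a dict: "time_s": time; "joints": joint angles; "qd": joint speeds; "joint_torque": joint torques, N m; "tcp_pos": TCP position; "eef_rot": TCP orientation; "contact_force": force on the tool from outside, world axes, zero at the start; "moment": the same for the moment, N m; "gripper_width": finger opening in m; "gripper_force": force on a finger pad.
Only numpy, scipy, OpenCV 4.12 (cv2) and the standard library are available. Lean on these libraries where they do the work, as an engineer would, in place of code of your own. Each camera call takes 0.05 s, during which the arm holds its last target. There are 200 camera calls.

## Working session

There is one attempt and no reset: what is moved stays moved. The work goes in short steps, Python scripts to look and compute and a tool call to move; the robot and the scene stay as the last step left them, time stands still between calls to the robot, and variables do not carry over. Pictures are saved under pics/ and viewed, at most 10 in all, crops included, and the job is handed in when it is done.

Besides the shell and the picture viewer there is one more tool, called in YAML: its name, and indented under it one key for each argument. step_arm: Moves the arm, as the interface text tells. Its arguments: {"type":"object","properties":{"plan":{"type":"array"},"newtons":{"type":"number"}},"required":["plan"]}

```bash
mkdir -p pics
python3 - <<'E'
from plant import r, eyes, workorder
import cv2,numpy as np
for n in("scene","top"):
    cv2.imwrite(f"pics/{n}0.png",eyes.capture(n)[:,:,::-1])
for n in("scene","top","wrist"):
    print(n,{k:(np.round(v,4).tolist() if not isinstance(v,str) else v) for k,v in eyes.camera_model(n).items()})
print(r.get_state())
E
```

```text
scene {'fov_y': 52.6292, 'cx': 319.2888, 'cy': 238.6395, 'world_to_cam': [[0.6603, 0.7509, 0.0133, -0.3899], [-0.6289, 0.5431, 0.5564, 0.2872], [0.4106, -0.3757, 0.8308, -1.1753], [0.0, 0.0, 0.0, 1.0]]}
top {'fov_y': 52.7464, 'cx': 309.7919, 'cy': 239.8279, 'world_to_cam': [[0.0921, -0.9957, 0.006, -0.0379], [0.9722, 0.0913, 0.2157, -0.5743], [-0.2153, -0.0141, 0.9764, -0.8951], [0.0, 0.0, 0.0, 1.0]]}
wrist {'fov_y': 70.3954, 'cx': 327.9043, 'cy': 241.1124, 'hand_eye': [[-0.0005, 0.9597, 0.2811, 0.0761], [1.0, 0.0004, 0.0006, -0.0], [0.0004, 0.2811, -0.9597, -0.1581], [0.0, 0.0, 0.0, 1.0]]}
{'time_s': 0.1, 'joints': array([-6.00954766e+01,  2.05852246e+01,  6.40636209e-01, -1.68247030e-02,
       -7.01354608e+01, -1.65060319e+01]), 'qd': array([-0.04152109,  0.00383941,  0.06059272,  0.00610025,  0.06171767,
        0.08843361]), 'joint_torque': array([-2.02228017e-03, -5.84162629e+01,  2.93756121e+01,  7.01556757e+00,
        1.02402279e-02, -8.35417563e-05]), 'tcp_pos': array([ 0.15627843, -0.65622835,  0.22575527]), 'eef_rot': array([ 1.79918755e+02, -7.57964316e-03, -1.66607231e+02]), 'contact_force': array([0.030574  , 0.14468477, 0.0068415 ]), 'moment': array([0.00958394, 0.02219632, 0.04485854]), 'gripper_force': 0.0, 'gripper_width': 0.08773846621338385}
```

View pics/scene0.png

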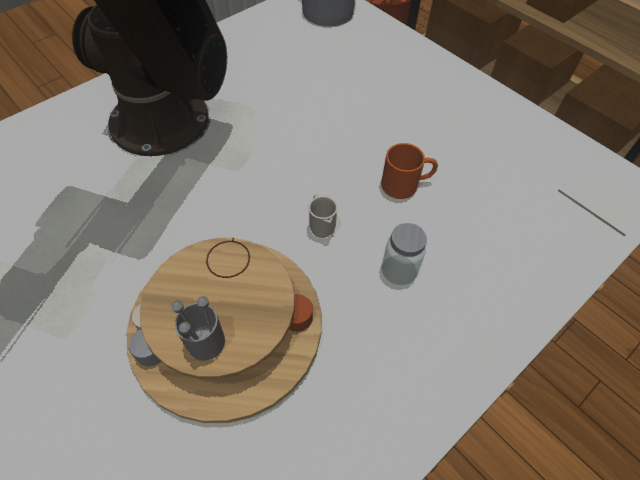

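View pics/top0.png

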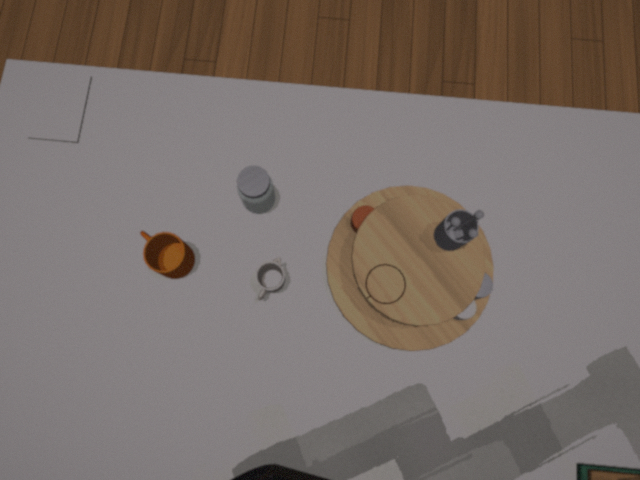

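The scene view shows the creamer at (322,216) and the ring at (228,259). In the top view the creamer is at (271,277), with protrusions at (263,293) and (283,264), and the ring is at (386,284). The spoon cup, mug and jar are all standing.

```bash
cat > h.py <<'E'
import numpy as np,cv2
from scipy.spatial.transform import Rotation as R
def cam(eyes,name,st=None):
    m=eyes.camera_model(name); f=240/np.tan(np.radians(m['fov_y']/2))
    if name=='wrist':
        T=np.eye(4);T[:3,:3]=R.from_euler('xyz',st['eef_rot'],degrees=True).as_matrix();T[:3,3]=st['tcp_pos']
        C=T@np.array(m['hand_eye'])
    else: C=np.linalg.inv(np.array(m['world_to_cam']))
    return f,m['cx'],m['cy'],C
def ray(c,uv):
    f,cx,cy,C=c; uv=np.atleast_2d(uv).astype(float)
    d=np.c_[(uv[:,0]-cx)/f,-(uv[:,1]-cy)/f,-np.ones(len(uv))]
    return C[:3,3],d@C[:3,:3].T
def plane(c,uv,z):
    o,d=ray(c,uv); return o+d*((z-o[2])/d[:,2])[:,None]
def tri(c1,u1,c2,u2):
    o1,d1=ray(c1,u1);o2,d2=ray(c2,u2);d1=d1[0];d2=d2[0]
    s=np.linalg.lstsq(np.c_[d1,-d2],o2-o1,rcond=None)[0]
    a=o1+s[0]*d1;b=o2+s[1]*d2
    return (a+b)/2,np.linalg.norm(a-b)
def proj(c,p):
    f,cx,cy,C=c; q=(np.atleast_2d(p)-C[:3,3])@C[:3,:3]
    return np.c_[cx+f*q[:,0]/-q[:,2],cy-f*q[:,1]/-q[:,2]]
def circ(p):
    A=np.c_[2*p[:,:2],np.ones(len(p))];s=np.linalg.lstsq(A,(p[:,:2]**2).sum(1),rcond=None)[0]
    return s[:2],np.sqrt(s[2]+s[0]**2+s[1]**2)
E
python3 - <<'E'
from plant import r,eyes
from h import *
ims={n:cv2.imread(f"pics/{n}0.png") for n in("scene","top")}
cs={n:cam(eyes,n) for n in ims}
box={'scene':(200,238,255,280),'top':(362,260,412,308)}
ctr={}
for n,(a,b,c,d) in box.items():
    g=cv2.cvtColor(ims[n],cv2.COLOR_BGR2GRAY)[b:d,a:c]
    bh=cv2.morphologyEx(g,cv2.MORPH_BLACKHAT,np.ones((9,9)))
    ys,xs=np.where(bh>25); e=cv2.fitEllipse(np.c_[xs,ys].astype(np.float32))
    ctr[n]=(e[0][0]+a,e[0][1]+b)
    P=plane(cs[n],np.c_[xs+a,ys+b],.11); print(n,len(xs),e,ctr[n],circ(P))
print('ring',tri(cs['scene'],ctr['scene'],cs['top'],ctr['top']))
print('creamer rim',tri(cs['scene'],(323,207),cs['top'],(271,276)))
for p in((263,293),(283,264),(271,277)): print(plane(cs['top'],p,.06))
a=cv2.resize(ims['top'][240:320,220:330],None,fx=5,fy=5,interpolation=2)
b=cv2.resize(ims['scene'][180:260,280:370],None,fx=5,fy=5,interpolation=2)[:400]
cv2.imwrite('pics/c1.png',cv2.resize(np.hstack([a,b]),None,fx=.8,fy=.8))
E
```

```text
scene 262 ((27.80340003967285, 20.655719757080078), (35.643531799316406, 42.77129364013672), 73.96805572509766) (227.80340003967285, 258.6557197570801) (array([ 0.49675976, -0.12812122]), np.float64(0.03606974719121088))
top 268 ((22.166746139526367, 24.6458797454834), (38.502403259277344, 43.16884231567383), 43.08485412597656) (384.16674613952637, 284.6458797454834) (array([ 0.49326774, -0.12895632]), np.float64(0.03731412852710255))
ring (array([ 0.4946092 , -0.12888649,  0.10633597]), np.float64(0.002472462453188784))
creamer rim (array([0.49720664, 0.0861404 , 0.07107738]), np.float64(0.006641973461095499))
[[0.46248936 0.09607657 0.06      ]]
[[0.52268511 0.06343961 0.06      ]]
[[0.49495317 0.08406879 0.06      ]]
```

View pics/c1.png

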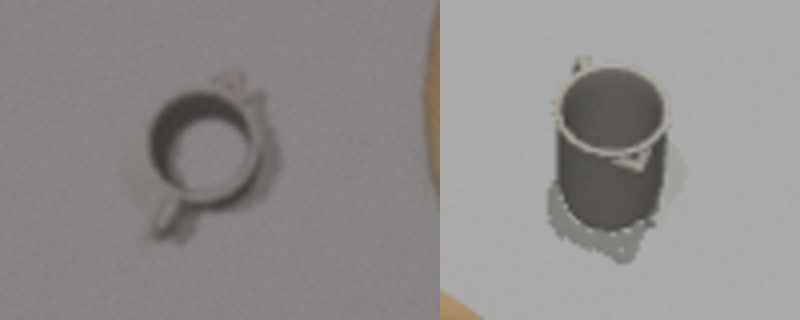

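The handle points towards (-x,+y) and the spout towards (+x,-y), so the grip line lies at about 61° in the world frame. I'll raise the arm and swing it over the ring first.

step_arm:
  plan:
    - [-0.1,0.05,-0.2,0.1,87]
    - [-0.25,0.1,-0.35,0.2,87]
    - [-0.4,0.17,-0.5,0.3,87]
    - [-0.55,0.24,-0.55,0.4,87]
    - [-0.7,0.31,-0.55,0.5,87]
    - [-0.85,0.38,-0.55,0.6,87]
    - [-0.94,0.42,-0.55,0.7,87]
    - [-0.94,0.42,-0.55,0.7,87]
    - [-0.94,0.42,-0.55,0.7,87]
    - [-0.94,0.42,-0.55,0.7,87]

```text
time_s: 0.93
tcp_pos: [0.3617, -0.499, 0.3638]
eef_rot: [180.0, -0.0, 151.6]
contact_force: [-1.0, -0.5, 0.1]
gripper_width: 0.0872
gripper_force: 0.0
```

```bash
cat > d.py <<'E'
import sys
from plant import r
from h import *
s=r.get_state();M=R.from_euler('xyz',s['eef_rot'],degrees=True).as_matrix()
print(s['time_s'],s['tcp_pos'].round(4),s['eef_rot'].round(2),s['joints'].round(1),s['contact_force'].round(2),s['gripper_width'].round(4),s['gripper_force'])
print('yang',np.degrees(np.arctan2(M[1,1],M[0,1])).round(2))
for a in sys.argv[1:]:
    print(a,'shares',(M.T@(np.array(eval(a))-s['tcp_pos'])/.25).round(4))
E
python3 d.py "(.49,-.22,.36)" "(.43,-.30,.36)"
```

```text
Traceback (most recent call last):
  File "d.py", line 5, in <module>
    print(s['time_s'],s['tcp_pos'].round(4),s['eef_rot'].round(2),s['joints'].round(1),s['contact_force'].round(2),s['gripper_width'].round(4),s['gripper_force'])
                                                                                                                   ^^^^^^^^^^^^^^^^^^^^^^^^
AttributeError: 'float' object has no attribute 'round'
```

step_arm:
  plan:
    - [0.05,0.15,0,0,87]
    - [0.08,0.3,0,0,87]
    - [0.12,0.45,0,0,87]
    - [0.15,0.6,0,0,87]
    - [0.15,0.77,0,0,87]
    - [0.15,0.77,0,0,87]
    - [0.15,0.77,0,0,87]

```text
time_s: 1.52
tcp_pos: [0.4201, -0.312, 0.3642]
eef_rot: [180.0, 0.0, 151.6]
contact_force: [-0.3, -1.3, -0.1]
gripper_width: 0.0871
gripper_force: 0.0
```

step_arm:
  plan:
    - [0.03,0.15,0,0,87]
    - [0.05,0.3,0,0,87]
    - [0.09,0.45,0,0,87]
    - [0.09,0.6,0,0,87]
    - [0.09,0.77,0,0,87]
    - [0.09,0.77,0,0,87]
    - [0.09,0.77,0,0,87]
    - [0.09,0.77,0,0,87]

```text
time_s: 2.18
tcp_pos: [0.492, -0.1344, 0.3637]
eef_rot: [-179.9, -0.0, 151.4]
contact_force: [1.2, -0.8, -0.2]
gripper_width: 0.0869
gripper_force: 0.0
```

```bash
sed -i "s/s\['gripper_width'\].round(4)/round(s['gripper_width'],4)/" d.py
python3 - <<'E'
from plant import r,eyes
from h import *
import pickle
s=r.get_state();im=eyes.capture('wrist');cv2.imwrite('pics/w1.png',im[:,:,::-1]);pickle.dump(s,open('w1.pkl','wb'))
c=cam(eyes,'wrist',s);print(proj(c,[[.4946,-.1289,.108]]))
E
python3 d.py "(.497,.086,.25)"
```

```text
[[333.29852957 205.64894134]]
2.2333 [ 0.4918 -0.1348  0.3638] [-1.7996e+02 -3.0000e-02  1.5131e+02] [   6.8    1.2   -6.     0.   -82.8 -125.5] [-0.47 -0.25  0.66] 0.0872 0.0
yang 61.31
(.497,.086,.25) shares [0.4056 0.7848 0.455 ]
```

View pics/w1.png

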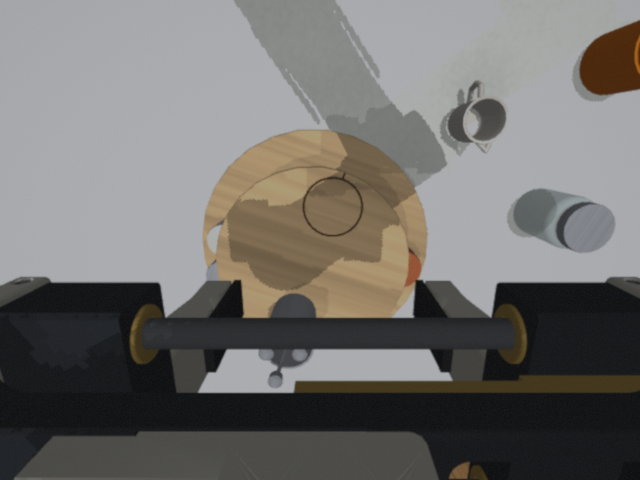

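The wrist view shows the ring at (333,206) with its tick at (344,176), close to the predicted (333,206). The creamer is at (482,118) with its handle up at (476,90), and the spoon cup is at (290,320).

Next I'll measure the ring here and move above the creamer.

step_arm:
  plan:
    - [0.07,0.13,0,0,87]
    - [0.14,0.26,0,0,87]
    - [0.2,0.39,0,0,87]
    - [0.27,0.52,0.1,0,87]
    - [0.33,0.65,0.2,0,87]
    - [0.41,0.78,0.3,0,87]
    - [0.41,0.78,0.45,0,87]
    - [0.41,0.78,0.45,0,87]
    - [0.41,0.78,0.45,0,87]
    - [0.41,0.78,0.45,0,87]

```text
time_s: 3.07
tcp_pos: [0.4967, 0.0855, 0.2532]
eef_rot: [180.0, 0.1, 151.3]
contact_force: [-0.5, 0.1, 1.7]
gripper_width: 0.0874
gripper_force: 0.0
```

```bash
python3 - <<'E'
from plant import r,eyes
from h import *
import pickle
s=r.get_state();im=eyes.capture('wrist')[:,:,::-1];pickle.dump(s,open('w2.pkl','wb'));cv2.imwrite('pics/w2.png',im)
c=cam(eyes,'wrist',s);print(proj(c,[[.497,.086,.072]]),proj(c,[[.497,.086,.0]]))
# ring from w1
c1=cam(eyes,'wrist',pickle.load(open('w1.pkl','rb')));g=cv2.cvtColor(cv2.imread('pics/w1.png'),cv2.COLOR_BGR2GRAY)
a,b=295,168;bh=cv2.morphologyEx(g[b:245,a:372],cv2.MORPH_BLACKHAT,np.ones((7,7)))
ys,xs=np.where(bh>20)
P=plane(c1,np.c_[xs+a,ys+b],.11)[:,:2];q,_=circ(P)
for _ in range(5):
    d=np.abs(np.linalg.norm(P-q,axis=1)-.036);k=d<.004;q,rr=circ(P[k])
print('ring',q,rr,k.sum(),len(k))
u1=proj(c1,[[*q,.11]])[0];ct=cam(eyes,'top')
print(tri(c1,u1,ct,(385,284.5)),tri(c1,u1,cam(eyes,'scene'),(227.8,258.7)))
E
python3 d.py
```

```text
[[328.68372312 218.89051086]] [[328.55270673 205.92330762]]
ring [ 0.49528565 -0.13064497] 0.03589916864848287 453 479
(array([ 0.49295767, -0.12958666,  0.12064089]), np.float64(0.0011107918506112274)) (array([ 0.49605416, -0.12958156,  0.10844733]), np.float64(0.0025785383523070043))
3.1167 [0.497  0.0858 0.2538] [1.7989e+02 1.3000e-01 1.5130e+02] [ 3.220e+01  3.100e+00 -1.810e+01  1.000e-01 -6.860e+01 -1.509e+02] [-0.13 -0.2   0.42] 0.0871 0.0
yang 61.3
```

View pics/w2.png

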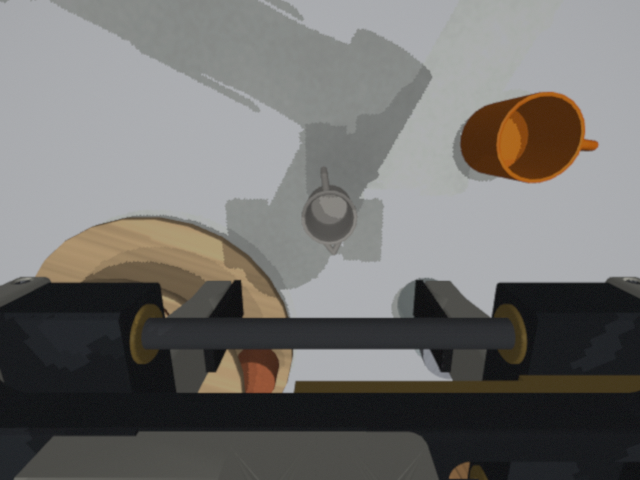

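The wrist view shows the creamer rim centred at (330,217), the handle tip at (323,170) and the spout at (334,250), so the handle-spout axis is about 8° off square to the fingers. The jar (430,300) is near the right finger, so I'll compute clearances.

Run:
```python
from plant import r,eyes
from h import *
import pickle
c2=cam(eyes,'wrist',pickle.load(open('w2.pkl','rb')));ct=cam(eyes,'top');cs=cam(eyes,'scene');c1=cam(eyes,'wrist',pickle.load(open('w1.pkl','rb')))
rim=plane(c2,(330,217),.072)[0];h=plane(c2,(323.5,169),.055)[0];sp=plane(c2,(334,251),.068)[0]
print(rim,h,sp,np.linalg.norm((h-rim)[:2]),np.linalg.norm((sp-rim)[:2]))
v=(sp-h)[:2];print('axis ang',np.degrees(np.arctan2(v[1],v[0])))
h1=plane(c1,(476,84),.055)[0];s1=plane(c1,(487,151),.068)[0];v=(s1-h1)[:2];print('w1',np.degrees(np.arctan2(v[1],v[0])))
print('rim tri',tri(c2,(330,217),cs,(323,207)),tri(c2,(330,217),ct,(271,276)),tri(c1,(483.5,117),c2,(330,217)))
print('jar cap',tri(ct,(254,181),cs,(408,240)),'mug rim',tri(ct,(167,251),cs,(405,161)))
print('cup',tri(ct,(458,229),cs,(198,324)))
# dark ROI edges: outer rim extents
g=cv2.cvtColor(cv2.imread('pics/w2.png'),cv2.COLOR_BGR2GRAY)
print(g[217,296:364:2]);print(g[184:250:2,338])
```

```text
[0.49591669 0.08811962 0.072     ] [0.45183349 0.10467656 0.055     ] [0.53106335 0.07380688 0.068     ] 0.0470899205725166 0.03794921005662109
axis ang -21.28696659394272
w1 -15.718601474880538
rim tri (array([0.49716932, 0.0888641 , 0.0697602 ]), np.float64(0.0025278603466790004)) (array([0.49937244, 0.08555136, 0.04919333]), np.float64(0.0020613777557000642)) (array([0.49477593, 0.08753965, 0.06762157]), np.float64(0.003935428177448155))
jar cap (array([0.67220953, 0.13410547, 0.1077272 ]), np.float64(0.0024733263423155965)) mug rim (array([0.52485637, 0.2889158 , 0.08154219]), np.float64(0.004265431101410553))
cup (array([ 0.59572942, -0.24199572,  0.17259587]), np.float64(0.0038734610262069224))
[139 139 139 123 106  77  74  74  77  86 105 111 112 112 111 111 113 114
 114 119 124 131 125 115  88  79  77  76  82 121 127 134 138 138]
[117 105  81  80 105 108 107 133 133 133 132 132 133 132 132 132 134 124
 108  88  82  82  82  81  81  82  86  90 121 127 123 118 117]
```

step_arm:
  plan:
    - [0.007,0.004,0.12,-0.07,87]
    - [0.007,0.004,0.25,-0.14,87]
    - [0.007,0.004,0.37,-0.14,87]
    - [0.007,0.004,0.49,-0.14,87]
    - [0.007,0.004,0.6,-0.14,87]
    - [0.007,0.004,0.7,-0.14,87]
    - [0.007,0.004,0.78,-0.14,87]
    - [0.007,0.004,0.85,-0.14,87]
    - [0.007,0.004,0.9,-0.14,87]
    - [0.007,0.004,0.92,-0.14,87]
    - [0.007,0.004,0.92,-0.14,87]
    - [0.007,0.004,0.92,-0.14,87]

```text
time_s: 4.12
tcp_pos: [0.4959, 0.0887, 0.0228]
eef_rot: [179.9, 0.1, 159.8]
contact_force: [-0.0, -0.3, 0.1]
gripper_width: 0.087
gripper_force: 0.0
```

step_arm:
  newtons: 12
  plan:
    - [0,0,0,0,75]
    - [0,0,0,0,65]
    - [0,0,0,0,60]
    - [0,0,0,0,56]
    - [0,0,0,0,52]
    - [0,0,0,0,48]
    - [0,0,0,0,45]
    - [0,0,0,0,45]
    - [0,0,0,0,45]
    - [0,0,0,0,45]

```text
time_s: 4.95
tcp_pos: [0.4947, 0.0886, 0.0218]
eef_rot: [-180.0, 0.0, 159.8]
contact_force: [-1.7, -2.3, 5.4]
gripper_width: 0.0578
gripper_force: 11.8
```

The opening is 57.8 mm where 54 was expected, and there is some upward force. I'll take a look.

Run:
```python
from plant import r,eyes
from h import *
w=eyes.capture('wrist')[:,:,::-1];t=eyes.capture('scene')[:,:,::-1]
print(r.get_state()['contact_force'],r.get_state()['gripper_width'],r.get_state()['moment'])
a=cv2.resize(w[120:400,150:490],(400,330));b=cv2.resize(t[150:270,250:395],(400,330),interpolation=2)
cv2.imwrite('pics/g1.png',np.hstack([a,b]))
```

```text
[-0.25955169 -2.71100943  6.0845434 ] 0.05725081542221943 [-0.84131861  0.28815165  0.03657942]
```

View pics/g1.png

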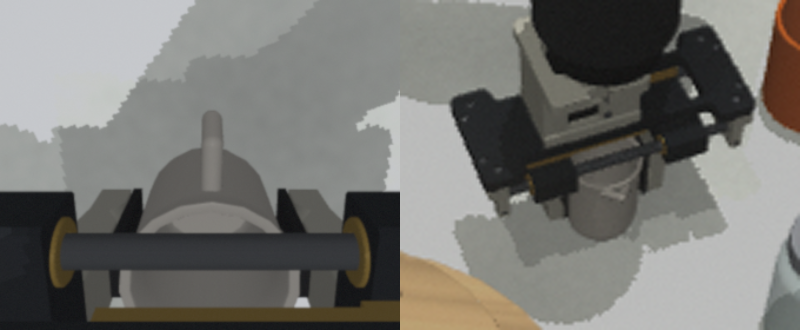

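The handle is well centred, but the pad tops appear to be catching the wider rim. I'll open, go 8 mm lower onto the straight wall, and grip again.

step_arm:
  newtons: 12
  plan:
    - [0,0,0,0,60]
    - [0,0,0,0,66]
    - [0,0,0,0,72]
    - [0,0,0,0,76]
    - [0,0,0.015,0,76]
    - [0,0,0.032,0,76]
    - [0,0,0.032,0,76]
    - [0,0,0.032,0,76]

```text
time_s: 5.72
tcp_pos: [0.4943, 0.0885, 0.0131]
eef_rot: [-180.0, -0.0, 159.8]
contact_force: [0.6, 0.0, 0.3]
gripper_width: 0.0758
gripper_force: 0.0
```

step_arm:
  newtons: 12
  plan:
    - [0,0,0,0,70]
    - [0,0,0,0,65]
    - [0,0,0,0,61]
    - [0,0,0,0,58]
    - [0,0,0,0,56]
    - [0,0,0,0,54]
    - [0,0,0,0,52]
    - [0,0,0,0,50]
    - [0,0,0,0,48]
    - [0,0,0,0,46]
    - [0,0,0,0,46]

```text
time_s: 6.63
tcp_pos: [0.4944, 0.0884, 0.0136]
eef_rot: [-180.0, -0.0, 159.8]
contact_force: [-1.0, -3.8, 5.2]
gripper_width: 0.0565
gripper_force: 11.9
```

step_arm:
  newtons: 12
  plan:
    - [0,0,-0.02,0,46]
    - [0,0,-0.04,0,46]
    - [0,0,-0.06,0,46]
    - [0,0,-0.08,0,46]
    - [0,0,-0.08,0,46]
    - [0,0,-0.08,0,46]
    - [0,0,-0.08,0,46]

```text
time_s: 7.22
tcp_pos: [0.4946, 0.0888, 0.0336]
eef_rot: [180.0, 0.0, 159.8]
contact_force: [0.9, -0.1, -2.4]
gripper_width: 0.0567
gripper_force: 12.0
```

Run:
```python
from plant import r,eyes
from h import *
w=eyes.capture('wrist')[:,:,::-1];t=eyes.capture('scene')[:,:,::-1]
s=r.get_state();print(s['contact_force'],s['gripper_width'],s['moment'],s['tcp_pos'])
a=cv2.resize(w[120:400,150:490],(400,330));b=cv2.resize(t[150:270,250:395],(400,330),interpolation=2)
cv2.imwrite('pics/g2.png',np.hstack([a,b]))
```

```text
[ 0.18164963  0.69140376 -2.01218476] 0.05649998334035996 [ 0.020901   -0.02376892 -0.02029967] [0.49440017 0.088612   0.03336777]
```

View pics/g2.png

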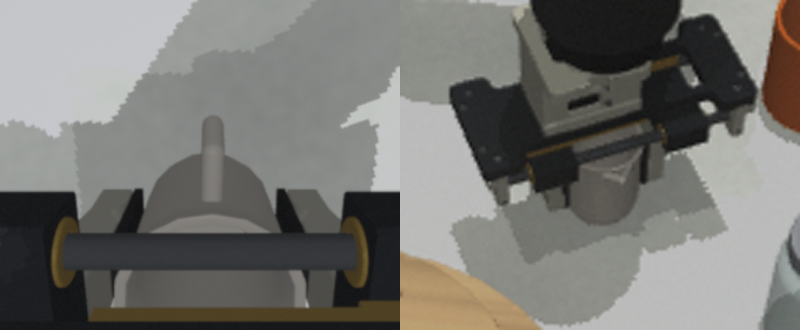

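The forces are clean now: about 2 N of weight, with the handle centred between the pads. I'll lift to travel height and carry it slowly.

step_arm:
  newtons: 14
  plan:
    - [0,0,-0.06,0,46]
    - [0,0,-0.16,0,46]
    - [0,0,-0.27,0,46]
    - [0,0,-0.38,0,46]
    - [0,0,-0.49,0,46]
    - [0,0,-0.6,0,46]
    - [0,0,-0.71,0,46]
    - [0,0,-0.78,0,46]
    - [0,0,-0.82,0,46]
    - [0,0,-0.82,0,46]
    - [0,0,-0.82,0,46]

```text
time_s: 8.23
tcp_pos: [0.4942, 0.0887, 0.2377]
eef_rot: [-180.0, -0.0, 159.8]
contact_force: [0.9, -0.5, -2.7]
gripper_width: 0.0567
gripper_force: 14.0
```

step_arm:
  newtons: 14
  plan:
    - [-0.02,-0.05,0,0,46]
    - [-0.05,-0.13,0,0,46]
    - [-0.08,-0.22,0,0,46]
    - [-0.12,-0.32,0,0,46]
    - [-0.15,-0.42,0,0,46]
    - [-0.19,-0.52,0,0,46]
    - [-0.22,-0.61,0,0,46]
    - [-0.25,-0.69,0,0,46]
    - [-0.28,-0.76,0,0,46]
    - [-0.3,-0.81,0,0,46]
    - [-0.3,-0.82,0,0,46]
    - [-0.3,-0.82,0,0,46]

```text
time_s: 9.23
tcp_pos: [0.4931, -0.1302, 0.2365]
eef_rot: [-179.9, -0.2, 159.7]
contact_force: [0.3, 0.1, -2.3]
gripper_width: 0.0564
gripper_force: 14.0
```

```bash
python3 - <<'E'
from plant import r,eyes
from h import *
import pickle
for n in('wrist','scene'):
    if n=='wrist': s=r.get_state()
    cv2.imwrite(f'pics/{n}3.png',eyes.capture(n)[:,:,::-1])
pickle.dump(s,open('w3.pkl','wb'))
print(s['contact_force'],s['gripper_width'],s['moment'],s['tcp_pos'])
c=cam(eyes,'scene');t=s['tcp_pos'];p=proj(c,[t+[0,0,-.0136],t+[0,0,.0584]]);print(p)
u,v=p.mean(0).astype(int)
cv2.imwrite('pics/s3c.png',cv2.resize(cv2.imread('pics/scene3.png')[v-65:v+75,u-80:u+80],None,fx=4,fy=4,interpolation=2));print(u-80,v-65)
E
python3 d.py
```

```text
[ 0.28365371  0.0577958  -2.26600282] 0.05637596369818332 [ 0.00185913 -0.02695851 -0.00270352] [ 0.49310332 -0.13024029  0.23653084]
[[214.69848235 218.64536342]
 [206.16608578 188.24774303]]
130 138
9.3333 [ 0.4936 -0.1293  0.2373] [-1.7997e+02 -1.1000e-01  1.5977e+02] [   7.4    4.6  -18.7   -0.   -66.9 -117.6] [ 0.68  0.03 -1.17] 0.0562 14.025596929764106
yang 69.77
```

View pics/s3c.png

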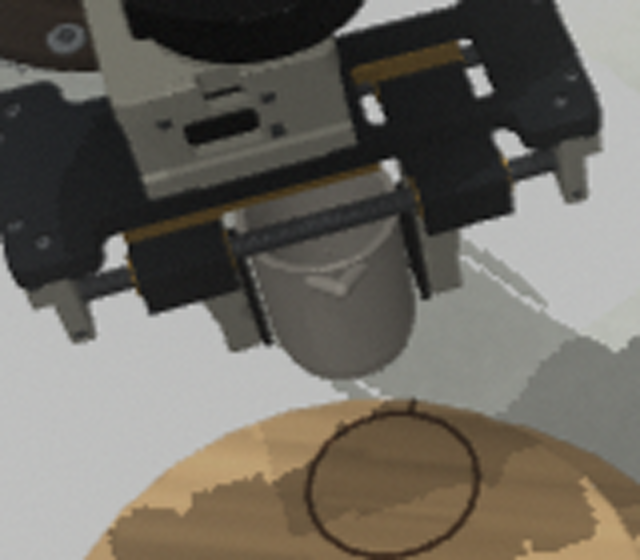

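The scene crop shows the creamer held over the susan with the ring below it. Its foot is near (345,327) in the crop against a predicted (339,322). The right pad shows a gap that widens downward, so I'll check the tilt numerically from the body edges.

Run:
```python
from plant import r,eyes
from h import *
import pickle
c=cam(eyes,'scene');s=pickle.load(open('w3.pkl','rb'));t=s['tcp_pos']
b=t+[0,0,-.0136]
f,cx,cy,C=c
view=(b-C[:3,3])[:2];view/=np.linalg.norm(view);lat=np.array([-view[1],view[0],0])
for h in(.014,.02,.03,.04):
    p=proj(c,[b+[0,0,h]+lat*.027,b+[0,0,h]-lat*.027]);print(h,((p-[130,138])*4).round(0).tolist())
g=cv2.cvtColor(cv2.imread('pics/s3c.png'),cv2.COLOR_BGR2GRAY)
g=cv2.medianBlur(g,5)
for y in range(270,345,10):
    print(y,'L',g[y,235:300:5],'R',g[y,385:440:5])
```

```text
0.014 [[261.0, 319.0], [403.0, 282.0]]
0.02 [[258.0, 309.0], [401.0, 273.0]]
0.03 [[252.0, 293.0], [397.0, 256.0]]
0.04 [[247.0, 276.0], [393.0, 239.0]]
270 L [ 36  29  27  71  94  78  81  83  83  85  94 106 106] R [76 74 71 67 70 75 25 25 50 85 83]
280 L [32 42 27 38 86 86 82 83 85 86 85 85 87] R [76 75 71 67 65 83 81 24 34 78 84]
290 L [45 61 42 26 56 84 81 82 84 87 87 88 88] R [ 77  75  73  70  66  79 114  66  30  66  86]
300 L [83 83 74 29 29 80 81 82 83 85 86 88 88] R [ 78  76  74  69  69  67 108 127  99 127 143]
310 L [84 78 70 55 24 39 92 78 83 85 86 88 88] R [ 79  76  74  72  69  68 107 144 141 142 141]
320 L [84 83 82 77 45 25 61 98 79 83 86 86 87] R [ 79  78  75  73  71  73 116 144 141 142 141]
330 L [84 83 84 83 75 35 35 89 94 81 84 85 88] R [ 79  78  76  73  72  89 137 142 140 140 141]
340 L [ 84  83  84  84  83  84  28  53 121  95  83  86  87] R [ 81  78  77  73  79 135 140 140 141 139 140]
```

Tilt is within about 2°, and the position matches within calibration; the scene view has the same 2 mm bias on the ring. I'll descend to about 6 mm above the tier.

step_arm:
  newtons: 14
  plan:
    - [0,0,0.03,0,46]
    - [0,0,0.08,0,46]
    - [0,0,0.14,0,46]
    - [0,0,0.2,0,46]
    - [0,0,0.26,0,46]
    - [0,0,0.32,0,46]
    - [0,0,0.37,0,46]
    - [0,0,0.4,0,46]
    - [0,0,0.42,0,46]
    - [0,0,0.42,0,46]
    - [0,0,0.42,0,46]

```text
time_s: 10.25
tcp_pos: [0.4944, -0.1294, 0.1337]
eef_rot: [-180.0, 0.0, 159.8]
contact_force: [0.1, 0.6, -0.8]
gripper_width: 0.0568
gripper_force: 14.0
```

```bash
python3 - <<'E'
from plant import r,eyes
from h import *
w=eyes.capture('wrist')[:,:,::-1];t=eyes.capture('scene')[:,:,::-1]
cv2.imwrite('pics/wrist4.png',w);cv2.imwrite('pics/scene4.png',t)
a=cv2.resize(w[100:400,160:480],(400,375));b=cv2.resize(t[200:290,180:276],(400,375),interpolation=2)
cv2.imwrite('pics/g4.png',np.hstack([a,b]))
E
python3 d.py
```

```text
10.35 [ 0.4947 -0.1295  0.1343] [1.7998e+02 7.0000e-02 1.5981e+02] [   7.4    9.9  -27.1    0.   -52.9 -117.6] [-0.23  0.17 -1.94] 0.0565 14.02539513988927
yang 69.81
```

View pics/g4.png

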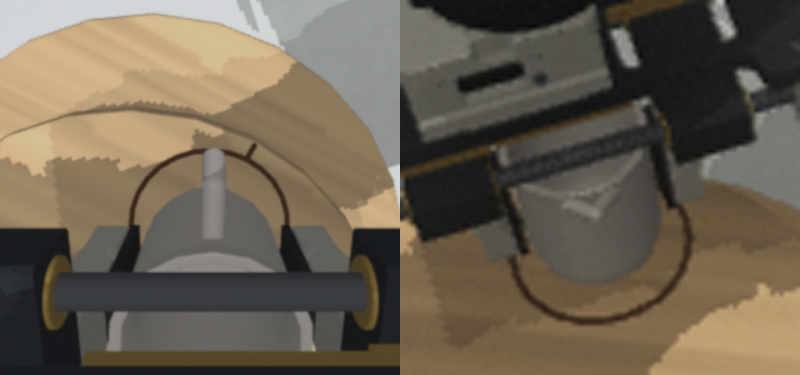

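The wrist view shows the ring centred on the creamer. In the scene crop the foot bottom is at (590,284) inside the ring, whose bottom is at (600,322). I'll compute the offset from the foot and ring edges in that view.

```bash
cat > off.py <<'E'
import sys
from plant import r,eyes
from h import *
from scipy.optimize import least_squares
def ringfit(c,im,box,q0,z=.11):
    a,b,cc,d=box;g=cv2.cvtColor(im,cv2.COLOR_BGR2GRAY)[b:d,a:cc]
    ys,xs=np.where(cv2.morphologyEx(g,cv2.MORPH_BLACKHAT,np.ones((7,7)))>15)
    P=plane(c,np.c_[xs+a,ys+b],z)[:,:2];q=np.array(q0)
    for tol in(.006,.004,.0025,.0025,.0025):
        k=abs(np.linalg.norm(P-q,axis=1)-.036)<tol
        q=least_squares(lambda q:np.linalg.norm(P[k]-q,axis=1)-.036,q).x
    return q,k.sum()
def foot(c,im,box,z,rad=.024):
    a,b,cc,d=box;s=cv2.cvtColor(im,cv2.COLOR_BGR2HSV)[b:d,a:cc,1]
    m=(cv2.medianBlur(s,3)<60).astype(np.uint8)
    pts=[(a+x,b+np.where(m[:,x])[0].max()+.5) for x in range(m.shape[1]) if m[:,x].any()]
    return np.array(pts),plane(c,pts,z)[:,:2]
if __name__=='__main__':
    im=cv2.imread('pics/scene4.png');c=cam(eyes,'scene')
    q,n=ringfit(c,im,(200,240,350-102,282),(.4968,-.1281));print('ring',q,n)
    pts,P=foot(c,im,(312-100,250,330-100+3,276),.1207);print(pts.tolist())
    f=least_squares(lambda p:np.linalg.norm(P-p,axis=1)-.024,q);print('foot',f.x,np.abs(f.fun).max(),'off',f.x-q)
E
python3 off.py
```

```text
ring [ 0.49677835 -0.12812551] 157
[[212.0, 259.5], [213.0, 260.5], [214.0, 261.5], [215.0, 263.5], [216.0, 263.5], [217.0, 264.5], [218.0, 265.5], [219.0, 266.5], [220.0, 266.5], [221.0, 266.5], [222.0, 267.5], [223.0, 267.5], [224.0, 267.5], [225.0, 267.5], [226.0, 267.5], [227.0, 267.5], [228.0, 267.5], [229.0, 267.5], [230.0, 266.5], [231.0, 266.5], [232.0, 266.5]]
foot [ 0.49716462 -0.12883841] 0.001378109180338559 off [ 0.00038627 -0.00071291]
```

The foot is within 1 mm of the ring centre. Now I'll lower it slowly.

step_arm:
  newtons: 14
  plan:
    - [0,0,0.006,0,46]
    - [0,0,0.012,0,46]
    - [0,0,0.018,0,46]
    - [0,0,0.024,0,46]
    - [0,0,0.028,0,46]
    - [0,0,0.032,0,46]
    - [0,0,0.032,0,46]
    - [0,0,0.032,0,46]

```text
time_s: 11.02
tcp_pos: [0.4942, -0.1296, 0.1255]
eef_rot: [-180.0, -0.0, 159.8]
contact_force: [-0.4, 0.2, -2.6]
gripper_width: 0.0564
gripper_force: 14.0
```

step_arm:
  newtons: 14
  plan:
    - [0,0,0.002,0,46]
    - [0,0,0.004,0,46]
    - [0,0,0.004,0,46]
    - [0,0,0.004,0,46]

```text
time_s: 11.35
tcp_pos: [0.4942, -0.1296, 0.1246]
eef_rot: [180.0, -0.0, 159.8]
contact_force: [1.1, -0.6, -2.2]
gripper_width: 0.0565
gripper_force: 14.0
```

step_arm:
  plan:
    - [0,0,0.001,0,46]
    - [0,0,0.002,0,46]
    - [0,0,0.003,0,46]
    - [0,0,0.003,0,46]
    - [0,0,0.003,0,46]

```text
time_s: 11.77
tcp_pos: [0.4941, -0.1296, 0.1238]
eef_rot: [-180.0, -0.0, 159.8]
contact_force: [-0.1, -1.1, -1.5]
gripper_width: 0.0569
gripper_force: 14.0
```

```bash
python3 d.py
```

```text
11.7667 [ 0.4941 -0.1296  0.1238] [-180.    -0.   159.8] [   7.4   10.6  -27.9   -0.   -51.5 -117.6] [-0.06 -1.13 -1.54] 0.0569 14.025710658123955
yang 69.8
```

step_arm:
  plan:
    - [0,0,0.001,0,46]
    - [0,0,0.002,0,46]
    - [0,0,0.002,0,46]
    - [0,0,0.002,0,46]

```text
time_s: 12.1
tcp_pos: [0.4945, -0.1296, 0.1236]
eef_rot: [180.0, 0.0, 159.8]
contact_force: [-0.9, -0.2, 1.8]
gripper_width: 0.0564
gripper_force: 13.9
```

step_arm:
  plan:
    - [0,0,0.001,0,46]
    - [0,0,0.002,0,46]
    - [0,0,0.002,0,46]
    - [0,0,0.002,0,46]

```text
time_s: 12.43
tcp_pos: [0.4948, -0.1296, 0.1235]
eef_rot: [180.0, 0.1, 159.8]
contact_force: [-0.1, 0.6, 5.0]
gripper_width: 0.0564
gripper_force: 13.8
```

Contact is made at about 5 N. I'll ease the load slightly, soften the grip and open slowly.

step_arm:
  newtons: 6
  plan:
    - [0,0,-0.001,0,46]
    - [0,0,-0.002,0,46]
    - [0,0,-0.002,0,46]
    - [0,0,-0.002,0,46]

```text
time_s: 12.77
tcp_pos: [0.4944, -0.1296, 0.1235]
eef_rot: [180.0, 0.0, 159.8]
contact_force: [1.4, -0.1, 3.0]
gripper_width: 0.0569
gripper_force: 5.9
```

step_arm:
  newtons: 3
  plan:
    - [0,0,0,0,50]
    - [0,0,0,0,53]
    - [0,0,0,0,55]
    - [0,0,0,0,56]
    - [0,0,0,0,56.5]
    - [0,0,0,0,57]
    - [0,0,0,0,57.5]
    - [0,0,0,0,58]
    - [0,0,0,0,58.5]
    - [0,0,0,0,59]
    - [0,0,0,0,60]
    - [0,0,0,0,61]

```text
time_s: 13.77
tcp_pos: [0.4939, -0.1296, 0.1231]
eef_rot: [-180.0, -0.0, 159.8]
contact_force: [0.3, 0.1, -1.0]
gripper_width: 0.0605
gripper_force: 0.0
```

```bash
python3 - <<'E'
from off import *
im=eyes.capture('scene')[:,:,::-1].copy();cv2.imwrite('pics/scene5.png',im);c=cam(eyes,'scene')
q,n=ringfit(c,im,(200,240,248,282),(.4968,-.1281));print('ring',q,n)
pts,P=foot(c,im,(212,252,233,276),.11);
f=least_squares(lambda p:np.linalg.norm(P-p,axis=1)-.024,q);print('foot',f.x,np.abs(f.fun).max(),'off',f.x-q)
E
python3 d.py
```

```text
ring [ 0.49700972 -0.12788247] 200
foot [ 0.49648529 -0.12935156] 0.001945295813972521 off [-0.00052444 -0.00146908]
13.8167 [ 0.494  -0.1296  0.1232] [-1.8000e+02 -2.0000e-02  1.5979e+02] [   7.4   10.6  -27.9   -0.   -51.5 -117.6] [ 0.11  0.23 -0.95] 0.0609 0.0
yang 69.79
```

Released, with the ring practically unmoved. I'll open wide, rise straight up and back off.

step_arm:
  plan:
    - [0,0,0,0,64]
    - [0,0,0,0,69]
    - [0,0,0,0,75]
    - [0,0,0,0,80]
    - [0,0,0,0,82]
    - [0,0,-0.03,0,82]
    - [0,0,-0.08,0,82]
    - [0,0,-0.15,0,82]
    - [0,0,-0.25,0,82]
    - [0,0,-0.37,0,82]
    - [0,0,-0.5,0,82]
    - [0,0,-0.62,0,82]

```text
time_s: 14.82
tcp_pos: [0.4939, -0.1297, 0.2808]
eef_rot: [180.0, 0.0, 159.8]
contact_force: [1.3, 0.4, -0.1]
gripper_width: 0.0819
gripper_force: 0.0
```

step_arm:
  plan:
    - [0,0,-0.1,0,82]
    - [0.05,0,-0.2,0,82]
    - [0.15,0.1,-0.2,0,82]
    - [0.2,0.2,-0.2,0,82]
    - [0.2,0.3,-0.2,0,82]
    - [0.2,0.4,-0.2,0,82]
    - [0.2,0.4,-0.2,0,82]
    - [0.2,0.4,-0.2,0,82]

```text
time_s: 15.48
tcp_pos: [0.4818, -0.0176, 0.3288]
eef_rot: [180.0, 0.0, 159.9]
contact_force: [-0.6, -0.2, -0.6]
gripper_width: 0.0819
gripper_force: 0.0
```

```bash
python3 - <<'E'
from off import *
im=eyes.capture('scene')[:,:,::-1].copy();t=eyes.capture('top')[:,:,::-1];cv2.imwrite('pics/scene6.png',im);cv2.imwrite('pics/top6.png',t);c=cam(eyes,'scene')
q,n=ringfit(c,im,(200,240,248,282),(.4968,-.1281));print('ring',q,n)
pts,P=foot(c,im,(212,252,233,276),.11);
f=least_squares(lambda p:np.linalg.norm(P-p,axis=1)-.024,q);print('foot',f.x,np.abs(f.fun).max(),'off',f.x-q)
b=cv2.resize(im[170:370,120:440],(640,400));d=cv2.resize(im[200:290,180:280],(160,400//1-256))
cv2.imwrite('pics/f.png',np.hstack([cv2.resize(im[190:290,170:290],(480,400),interpolation=2),cv2.resize(t[170:370,130:510],None,fx=.84,fy=2)[:400]]))
E
python3 d.py
```

```text
ring [ 0.49703309 -0.12776973] 179
foot [ 0.49640947 -0.12943451] 0.0018367001569878222 off [-0.00062362 -0.00166479]
15.5833 [ 0.4816 -0.0187  0.3286] [-180.      0.    159.81] [  21.2   -1.1  -12.8    0.   -78.3 -131.4] [-0.8  -0.7  -0.07] 0.0822 0.0
yang 69.81
```

View pics/f.png

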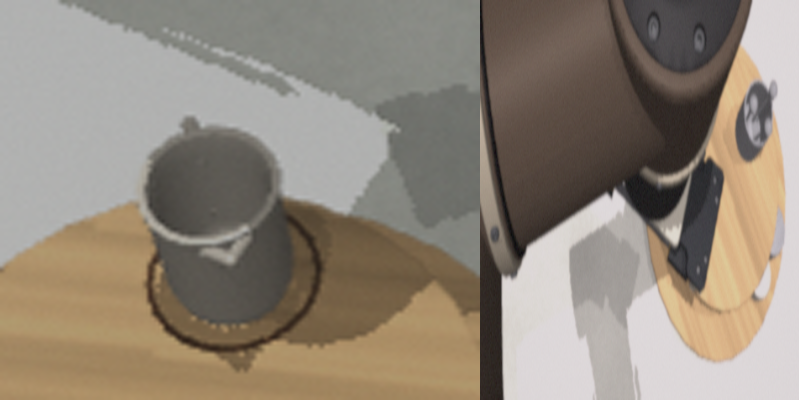

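The creamer stands upright in the ring, within about 2 mm of centre, and the gripper is clear. The spoon cup and turntable are unmoved. Handing in.

```bash
python3 -c "
from plant import workorder
print(workorder.close_job())"
```

```text
the job is handed in; nothing more can be done
None
```

The creamer is upright on the top tier, about 2 mm off the ring's centre by the scene camera; the turntable barely moved (under 1 mm at the ring), the arm stayed clear of the mug, jar and spoon cup, and the job was handed in at about 16 s.

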